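# Fit the grating disc on the slicer's keyed drive shaft

### The arm

A 6-joint arm with a two-finger parallel gripper is mounted at the origin on a cart in front of the work surface, level with it; the furniture and walls round the work are solid. World frame = base frame: x ahead of the robot, y to its left, z up, the work surface at z = 0. Lengths are in m, angles in rad, forces in N, time in s.
With the tool pointing down it reaches from about 0.275 to 0.775 m from the base axis. Payload 14.6 kg.
Tool frame: the origin (TCP) lies at the very end of the fingers, on their centre line; the grasp point (between the pads) lies 19 mm behind it (manip.grip_point_offset is the distance from the TCP to the grasp point, in m); z points along the fingers, y is the line along which they close (so a half turn about z gives the same grasp; the last joint's range is limited). The gripper opens to 85 mm and grips with 20 to 120 N. Pads are 22 mm wide; open, the fingers measure 114 mm over their backs; the gripper's body (76 mm by 85 mm) begins 54 mm behind the grasp point. The pads swing forward as they close: fully open they stand 13 mm farther back than shut.
Start: joints at [1.193, 0.263, -0.048, 1.259, 0, 1.415], TCP at [0.116, 0.512, 0.231] pointing down, gripper open.
Joint ranges: [-2.65, 2.65], [-0.89, 1.7], [-1.18, 1.37], [-2.13, 2.11], [-1.35, 1.29], [-3.14, 3.14]. Speed limits (rad/s): [1.89, 1.89, 2.57, 2.79, 3.14, 3.14].

### API

Orientations are given as a rotation vector (axis times angle).
In Python, from plant import manip, imaging gives the robot as it stands.
- The arm moves only by the tool play_rows, never from a script. Its argument "commands" is a list of rows, each an object of numbers: "dx", "dy", "dz": the shift along the tool's x, y, z normalised to -1 to 1, where 1 is 150 mm; "rx", "ry", "rz": the turn, a rotation vector about the tool's x, y, z normalised to -1 to 1, where 1 is 90 degrees. A call has exactly 10 rows; each row shifts and turns the commanded pose from where the row before left it, along the tool's axes as they then stand; what a row does not reach is not made up. A row lasts 1/12 s, in which the tool goes at most 41.7 mm and 7.16 degrees, less where a joint would pass 70% of its speed; a pose out of reach is approached as far as the arm can. A call with a number of a shift or a turn outside -1 to 1 is refused whole. A call with a gripper value outside its range is refused whole. "fingers" is the finger opening in mm, from 0 to 85.4, set as the call begins (left out, the last holds). The fingers move at their own pace and stop on an object; "grip_force" is the grip in N (left out, the last holds). Time passes only in rows, so rows that do not move let the fingers close, or fill a call up. It gives the time, the measured TCP pose, the force, the opening and the grip force at its end, in the units of the state.
- manip.get_state(): the state, without advancing time (a new reading comes with each control period).
- imaging.get_image(name): name is "scene" or "top"; returns (picture, depth): 420x560x3 uint8, red, green, blue; 420x560 float32, m along the optical axis (not along the pixel's ray), 0 where there is no reading.
- imaging.calibration(name): a dict with "vfov" (degrees; the focal length in pixels is half the picture's height over the tangent of half this angle, whatever the lens; pixels are square), "cx", "cy" (the principal point, pixels), "dist" ([k1, k2, p1, p2, k3] as OpenCV has them; the pictures are not rectified), "position" and "rotation" of the camera in the world. Camera axes: x right, y down, z forward; pixel columns grow to the right and rows downward; lengths in m; the calibration is good to about 2 mm. A picture is of the moment at which its call begins. calibration takes no time and is no camera call.
- manip.close_job(): hands the job in; it is judged then, once.
The state is a dict: "clock": time; "joints": joint angles; "dq": joint speeds; "joint_torque": joint torques, N m; "position": TCP position; "tcp_rot": TCP orientation; "contact_force": force on the tool from outside, world axes, zero at the start; "ft_torque": the same for the moment, N m; "width": opening from 0.0 (shut) to 1.0 (fully open); "grip_force": force on a finger pad.
Only numpy, scipy, OpenCV 4.12 (cv2) and the standard library are available. Lean on these libraries where they do the work, as an engineer would, in place of code of your own. Each camera call takes 0.05 s, during which the arm holds its last target. There are 200 camera calls.

### The job

Pick up the grating disc by its finger tab and set it on the drive shaft of the slicer base, turn it on the shaft, feeling gently, until its keyway drops over the key, and let it down until the hub sits fully home, flush on the rubber seat; then let go. Never force it: the hub must not be pushed against the shaft or seat with more than about 4 kg (40 N). Leave the cup, jar and timer where they are.

Things in the scene. Friction and masses are not known exactly. Their poses are not given: they have to be found in the camera images.
- drive_base: White slicer drive base, 150 x 150 x 58 mm, fixed to the worktop; panel with two buttons and a small knob on its front. Origin on the worktop under its centre, z up, front = its own -x side. In the middle of its top: a round rubber-sprung seat 52 mm across and an upright keyed steel shaft that cannot be turned by hand.
- seat (a point): Centre of the flat top of the black rubber seat, unloaded, on the shaft's axis, 68 mm above the worktop; axes of the base. It gives about 1 mm per 4 N. A key 6 mm wide stands out to 14.5 mm from the axis, up to 12 mm above the seat. It points within 0.75 rad either side of the base's front (-x); its direction is not measured and must be found by feel.
- shaft_tip (a point): Tip of the shaft, on its axis, 28 mm above the seat; axes of the base. The shaft is 19 mm thick and plain above the key, coned from 22 mm above the seat to 10 mm across at the tip.
- disc_grip (a point): Centre of the finger tab of the grating disc: upright grey tab 36 mm long (disc's x), 14 mm thick (y), 46 mm high, on the disc's axis; 58 mm above the hub's underside. The loose disc (0.3 to 0.55 kg) starts standing on its hub on the worktop: steel plate 124 mm across, 3 mm thick, top 33 mm above the hub's underside; grey cap 52 mm across up to 37 mm. Its z is the disc's axis, up.
- hub_foot (a point): Centre of the underside of the disc's hub (45 mm across, 30 mm high), axes as disc_grip. Bore from below 21 mm across, 30 mm deep. Its keyway, 8 mm wide, whole depth, 16 mm out from the axis, is on the disc's -x side under the raised grey rib; it drops over the key within about 0.08 rad. Off the key, the hub rests on the key's top, 12 mm above the seat.
- cup_mid (a point): Steel prep cup, 70 mm across, 42 mm high, half-way up. Leave alone.
- spice_jar_mid (a point): Spice jar, 42 mm across, 96 mm high, half-way up. Leave alone.
- timer_mid (a point): Kitchen timer, 70 mm across, 48 mm high, half-way up. Leave alone.

How it is judged:
On the way:
1. the hub is threaded on the shaft, over its plain upper part (horizontal distance between hub_foot and seat below 0.004 m and z of hub_foot in the frame of seat below 0.022 m), for 0.05 s.
At the end, for the whole second after the job is handed in: The grating disc is on the shaft with its keyway over the key: hub underside no more than 2 mm above the unloaded seat and within 3 mm of the shaft's axis, level within 0.05 rad, at rest and released (horizontal distance between hub_foot and seat below 0.003 m and z of hub_foot in the frame of seat between -0.005 and 0.002 m and angle between hub_foot's own z axis and vertical below 0.05 rad and linear speed of grating_disc below 0.02 m/s); the robot touches nothing.
It fails at once if the disc is forced against the base or its shaft with more than 40 N (contact force between grating_disc and drive_base above 40 N).
It fails at once if the cup, jar or timer is moved more than 30 mm (distance of any of cup_mid, spice_jar_mid, timer_mid from where it was at the start of the episode above 0.03 m).
It also fails if it takes over 72 s, if anything falls off the work surface, if the arm or the gripper's body presses on something with over 40 N, if the wrist force passes 120 N, or if a joint passes its speed limit or range.

## Working session

There is one attempt and no reset: what is moved stays moved. The work goes in short steps, Python scripts to look and compute and a tool call to move; the robot and the scene stay as the last step left them, time stands still between calls to the robot, and variables do not carry over. Pictures are saved under pics/ and viewed, at most 10 in all, crops included, and the job is handed in when it is done.

Besides the shell and the picture viewer there is one more tool, called after "Emit:" as name(argument=value, ...) on one line, values as JSON. play_rows: Moves the arm, as the interface text tells. Its arguments: {"type":"object","properties":{"commands":{"type":"array","items":{"type":"object","properties":{"dx":{"type":"number","minimum":-1,"maximum":1},"dy":{"type":"number","minimum":-1,"maximum":1},"dz":{"type":"number","minimum":-1,"maximum":1},"rx":{"type":"number","minimum":-1,"maximum":1},"ry":{"type":"number","minimum":-1,"maximum":1},"rz":{"type":"number","minimum":-1,"maximum":1}}}},"fingers":{"type":"number"},"grip_force":{"type":"number"}},"required":["commands"]}

```bash
ls; mkdir -p pics
cat > h.py <<'E'
import numpy as np, cv2
from scipy.spatial.transform import Rotation as R
from plant import manip, imaging
def cloud(name):
    img,d=imaging.get_image(name); c=imaging.calibration(name)
    f=210/np.tan(np.radians(c['vfov'])/2)
    K=np.array([[f,0,c['cx']],[0,f,c['cy']],[0,0,1.]])
    v,u=np.mgrid[0:420,0:560]
    p=cv2.undistortPoints(np.stack([u,v],-1).reshape(-1,1,2).astype(np.float64),K,np.array(c['dist'],float)).reshape(420,560,2)
    P=np.dstack([p,np.ones((420,560))])*d[...,None]
    rot=np.array(c['rotation'],float)
    rot=rot if rot.shape==(3,3) else R.from_rotvec(rot).as_matrix()
    W=P@rot.T+np.array(c['position']); W[d==0]=np.nan
    return img,d,W
E
python3 - <<'E'
from h import *
for n in('top','scene'):
    img,d,W=cloud(n); cv2.imwrite(f'pics/{n}0.png',img[...,::-1]); np.savez(f'{n}0.npz',img=img,W=W)
    print(n,imaging.calibration(n))
print(manip.get_state(), manip.grip_point_offset)
E
```

```text
pics
top {'vfov': 50.47301769936349, 'cx': 284.26965909098953, 'cy': 210.62092252118643, 'dist': array([-0.12168095,  0.        ,  0.        ,  0.        ,  0.        ]), 'position': array([0.47097086, 0.00930842, 0.9470824 ]), 'rotation': array([-2.16737925,  2.18982379, -0.0651984 ])}
scene {'vfov': 57.40694027392133, 'cx': 279.1975543608169, 'cy': 207.5778376974629, 'dist': array([0.02630708, 0.        , 0.        , 0.        , 0.        ]), 'position': array([ 0.13656239, -0.55537325,  0.58721094]), 'rotation': array([-2.10589943,  0.64883135, -0.31645794])}
{'clock': 0.1, 'joints': array([ 1.19267105e+00,  2.63465382e-01, -4.88363630e-02,  1.25938340e+00,
       -1.02367391e-05,  1.41550112e+00]), 'dq': array([-0.00128007, -0.00079997,  0.00042764,  0.00169106, -0.00021031,
        0.00028106]), 'joint_torque': array([ 2.55460000e-03, -6.38576818e+01,  3.85067296e+01,  9.97838244e-03,
       -1.63772838e-04, -4.60282052e-06]), 'position': array([0.1159419 , 0.51180794, 0.23089183]), 'tcp_rot': array([-3.49271952e-01, -3.12189076e+00,  1.35092766e-03]), 'contact_force': array([-1.11985879,  0.06903727, -0.7752849 ]), 'ft_torque': array([-0.0121849 ,  0.02170186,  0.00482635]), 'grip_force': 0.0, 'width': 0.9997917701669438} 0.0187
```

View pics/top0.png

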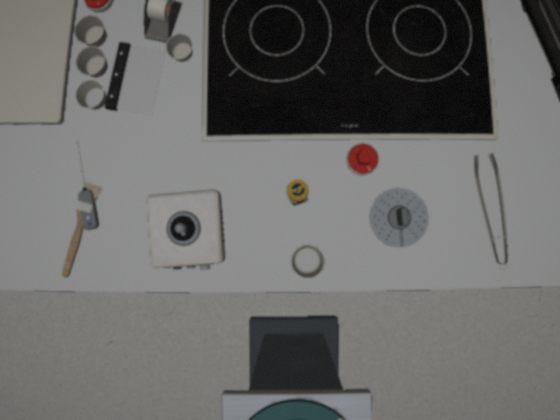

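View pics/scene0.png

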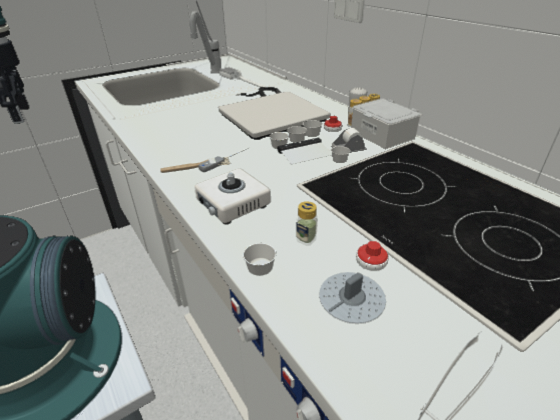

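Top view: drive base near (185,228), disc at (399,217) with its rib pointing down the image (towards the robot), cup (307,261), jar (297,190), timer (363,158).

Run:
```python
from h import *
z=np.load('top0.npz'); W=z['W']; img=z['img']
v,u=np.mgrid[0:420,0:560]
def box(u0,u1,v0,v1,z0,z1):
    m=(u>=u0)&(u<=u1)&(v>=v0)&(v<=v1)&(W[...,2]>z0)&(W[...,2]<z1); return m
def rep(n,m,wh=True):
    P=W[m]; rc=cv2.minAreaRect((P[:,:2]*1000).astype(np.float32)); c,r=cv2.minEnclosingCircle((P[:,:2]*1000).astype(np.float32))
    print(n,m.sum(),'mean',P.mean(0).round(4),'rect',np.round(rc[0],1),np.round(rc[1],1),round(rc[2],2),'circ',np.round(c,1),round(r,1))
rep('table',box(230,280,150,250,-.02,.02))
rep('plate',box(360,440,180,255,.022,.045)); rep('tab',box(360,440,180,255,.068,.095))
rep('basetop',box(140,230,180,280,.045,.064)); rep('seat+',box(165,205,205,250,.0645,.073)); rep('shaft',box(165,205,205,250,.085,.11))
rep('cup',box(285,330,240,285,.03,.06)); rep('jar',box(280,315,170,210,.07,.12)); rep('timer',box(340,385,135,180,.02,.07))
for k,(x,y,s) in {'disc':(399,217,40),'base':(185,228,50)}.items():
    cv2.imwrite(f'pics/c_{k}.png',cv2.resize(img[y-s:y+s,x-s:x+s,::-1],(480,480),interpolation=cv2.INTER_CUBIC))
a=cv2.imread('pics/c_disc.png');b=cv2.imread('pics/c_base.png'); cv2.imwrite('pics/cc.png',cv2.resize(np.hstack([a,b]),(800,400)))
z=np.load('scene0.npz'); W=z['W']
rep('s plate',box(310,395,265,325,.026,.04)); rep('s tab',box(335,370,265,310,.06,.095)); rep('s basetop',box(185,280,165,225,.052,.063)); rep('s shaft',box(215,250,165,200,.075,.11))
```

```text
table 5127 mean [0.5632 0.0831 0.0015] rect [564.2  83.6] [108.4 215.7] 89.53 circ [564.1  83.7] 120.5
plate 2602 mean [ 0.5207 -0.2145  0.035 ] rect [ 521.1 -215.7] [123.6 122.6] 50.97 circ [ 521.1 -215.6] 62.5
tab 149 mean [ 0.521  -0.2148  0.0805] rect [ 520.8 -216.3] [35.4 14.6] 1.39 circ [ 520.8 -214.5] 17.9
basetop 4763 mean [0.501  0.2202 0.0586] rect [497.4 223.4] [161.2 152.2] 3.78 circ [502.7 222. ] 100.9
seat+ 529 mean [0.5023 0.2221 0.0683] rect [503.4 222.3] [61.4 66.4] 79.65 circ [502.9 222.7] 33.8
shaft 70 mean [0.5022 0.2225 0.0941] rect [502.4 223.3] [16.7 16.4] 64.85 circ [502.3 223.4] 9.2
cup 244 mean [ 0.4323 -0.0275  0.0401] rect [433.9 -26.8] [68.6 68.7] 44.22 circ [433.9 -26.1] 35.0
jar 405 mean [ 0.5716 -0.0063  0.0962] rect [572.8  -6.2] [41.1 40.9] 23.62 circ [572.   -5.6] 22.8
timer 740 mean [ 0.6448 -0.1435  0.0328] rect [ 646.8 -145.6] [65.7 62.4] 25.31 circ [ 647.6 -145.1] 33.8
s plate 2295 mean [ 0.513  -0.222   0.0346] rect [ 518.6 -215.6] [122.8 121.3] 43.71 circ [ 518.2 -215. ] 62.5
s tab 227 mean [ 0.5149 -0.2189  0.075 ] rect [ 518.1 -217.1] [36.3 14.3] 1.28 circ [ 518.1 -219.2] 18.2
s basetop 1467 mean [0.4919 0.2088 0.0584] rect [499.1 222. ] [147.2 149.1] 4.43 circ [497.4 220. ] 98.6
s shaft 69 mean [0.497  0.2184 0.0872] rect [497.7 221.5] [15.4 22. ] 83.02 circ [497.5 219.5] 11.3
```

View pics/cc.png

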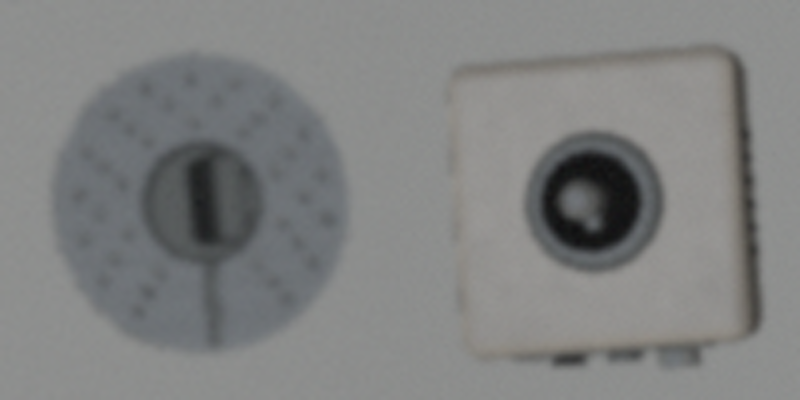

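Emit:
play_rows(commands=[{"rz":-0.079},{"rz":-0.079},{"dx":-0.1075,"dy":-0.205},{"dx":-0.1075,"dy":-0.205},{"dx":-0.1075,"dy":-0.205},{"dx":-0.1075,"dy":-0.205},{"dx":-0.1075,"dy":-0.205},{"dx":-0.1075,"dy":-0.205},{"dx":-0.1075,"dy":-0.205},{"dx":-0.1075,"dy":-0.205}], fingers=85)

```text
schema error: expected keys dx, dy, dz, rx, ry, rz
```

Run:
```python
from h import *
for n,c in(('top',(.5023,.2228)),('scene',(.4985,.2215))):
    z=np.load(n+'0.npz');W=z['W'];img=z['img']
    d=np.hypot(W[...,0]-c[0],W[...,1]-c[1]); m=(d<.02)&(d>.008)
    for p,g in sorted(zip(W[m].tolist(),img[m].mean(1)),key=lambda t:-t[0][2])[:22]:
        print(n,np.round((np.array(p[:2])-c)*1000,1),round(p[2],4),round(g))
```

```text
top [-6.9  4.3] 0.0955 88
top [-8.8  0.8] 0.0937 76
top [-1.   8.8] 0.0934 77
top [1.  8.9] 0.0929 77
top [ 6.7 -4.8] 0.0927 61
top [-8.8 -0.9] 0.0926 81
top [-4.8  7. ] 0.0925 87
top [6.8 5.2] 0.0921 72
top [8.8 3.4] 0.0915 59
top [ 8.8 -0.4] 0.091 59
top [4.9 7.5] 0.0909 76
top [-4.9 -6.4] 0.0909 80
top [-8.7 -2.1] 0.0895 86
top [8.9 1.9] 0.0894 62
top [-6.6 -5. ] 0.0849 80
top [ 7.1 -4.5] 0.0832 53
top [-12.4  -0.6] 0.0832 68
top [-8.5 -4.5] 0.083 89
top [-10.5  -2.5] 0.0828 94
top [-10.5  -0.4] 0.0825 78
top [-12.4  -2.3] 0.0819 87
top [-0.7 -8.2] 0.0818 54
scene [5.6 6.7] 0.0962 203
scene [10.2 -0.1] 0.092 193
scene [ 8.8 -2.5] 0.0906 185
scene [-5.6  8.4] 0.0903 183
scene [ 2.8 -8.2] 0.0896 95
scene [ 7.6 -4.4] 0.089 171
scene [ 7.8 -3.4] 0.0855 154
scene [-11.4  -6.4] 0.0818 123
scene [ 6.2 -5.8] 0.0813 73
scene [-10.6   0.8] 0.0809 132
scene [-8.3 -0.3] 0.0806 166
scene [-8.3 -5.8] 0.0804 103
scene [-12.2  -2.2] 0.08 118
scene [-10.7  -4.2] 0.0774 103
scene [ 5.6 -5.9] 0.0756 78
scene [-11.4   0.3] 0.0754 109
scene [-11.1  -4.5] 0.0747 102
scene [-8.5 -4.8] 0.074 92
scene [ 5.1 -6.4] 0.073 77
scene [-9.7 -6.9] 0.0725 85
scene [-11.3   1.1] 0.072 109
scene [-11.4  -4.4] 0.0718 103
```

The depth shows the key near (-11,-2) mm from the axis, so the target disc yaw is about +0.17 rad, to be confirmed by feel. Rows need all six keys.

Emit:
play_rows(commands=[{"dx":0,"dy":0,"dz":0,"rx":0,"ry":0,"rz":-0.079},{"dx":0,"dy":0,"dz":0,"rx":0,"ry":0,"rz":-0.079},{"dx":-0.1075,"dy":-0.205,"dz":0,"rx":0,"ry":0,"rz":0},{"dx":-0.1075,"dy":-0.205,"dz":0,"rx":0,"ry":0,"rz":0},{"dx":-0.1075,"dy":-0.205,"dz":0,"rx":0,"ry":0,"rz":0},{"dx":-0.1075,"dy":-0.205,"dz":0,"rx":0,"ry":0,"rz":0},{"dx":-0.1075,"dy":-0.205,"dz":0,"rx":0,"ry":0,"rz":0},{"dx":-0.1075,"dy":-0.205,"dz":0,"rx":0,"ry":0,"rz":0},{"dx":-0.1075,"dy":-0.205,"dz":0,"rx":0,"ry":0,"rz":0},{"dx":-0.1075,"dy":-0.205,"dz":0,"rx":0,"ry":0,"rz":0}], fingers=85)

```text
clock: 0.93
position: [0.2514, 0.2678, 0.2312]
tcp_rot: [0.041, -3.141, 0.0]
contact_force: [1.3, 1.1, 0.3]
width: 0.996
grip_force: 0.0
```

Emit:
play_rows(commands=[{"dx":-0.1075,"dy":-0.205,"dz":0,"rx":0,"ry":0,"rz":0},{"dx":-0.1075,"dy":-0.205,"dz":0,"rx":0,"ry":0,"rz":0},{"dx":-0.1075,"dy":-0.205,"dz":0,"rx":0,"ry":0,"rz":0},{"dx":-0.1075,"dy":-0.205,"dz":0,"rx":0,"ry":0,"rz":0},{"dx":-0.1075,"dy":-0.205,"dz":0,"rx":0,"ry":0,"rz":0},{"dx":-0.1075,"dy":-0.205,"dz":0,"rx":0,"ry":0,"rz":0},{"dx":-0.1075,"dy":-0.205,"dz":0,"rx":0,"ry":0,"rz":0},{"dx":-0.1075,"dy":-0.205,"dz":0,"rx":0,"ry":0,"rz":0},{"dx":-0.1075,"dy":-0.205,"dz":0,"rx":0,"ry":0,"rz":0},{"dx":-0.1075,"dy":-0.205,"dz":0,"rx":0,"ry":0,"rz":0}])

```text
clock: 1.77
position: [0.4206, -0.0358, 0.2312]
tcp_rot: [0.039, -3.141, -0.0]
contact_force: [0.5, 0.4, -0.6]
width: 0.997
grip_force: 0.0
```

Emit:
play_rows(commands=[{"dx":-0.1075,"dy":-0.205,"dz":0,"rx":0,"ry":0,"rz":0},{"dx":-0.1075,"dy":-0.205,"dz":0,"rx":0,"ry":0,"rz":0},{"dx":-0.1075,"dy":-0.205,"dz":0,"rx":0,"ry":0,"rz":0},{"dx":-0.1075,"dy":-0.205,"dz":0,"rx":0,"ry":0,"rz":0},{"dx":-0.1075,"dy":-0.205,"dz":0,"rx":0,"ry":0,"rz":0},{"dx":-0.1075,"dy":-0.205,"dz":0,"rx":0,"ry":0,"rz":0},{"dx":0,"dy":0,"dz":0.2,"rx":0,"ry":0,"rz":0},{"dx":0,"dy":0,"dz":0.2,"rx":0,"ry":0,"rz":0},{"dx":0,"dy":0,"dz":0.1,"rx":0,"ry":0,"rz":0},{"dx":0,"dy":0,"dz":0,"rx":0,"ry":0,"rz":0}])

```text
clock: 2.6
position: [0.52, -0.2151, 0.1529]
tcp_rot: [0.039, -3.136, -0.005]
contact_force: [-0.5, 0.1, -0.3]
width: 0.998
grip_force: 0.0
```

Emit:
play_rows(commands=[{"dx":0,"dy":-0.006,"dz":0.15,"rx":0,"ry":0,"rz":0},{"dx":0,"dy":0,"dz":0.15,"rx":0,"ry":0,"rz":0},{"dx":0,"dy":0,"dz":0.12,"rx":0,"ry":0,"rz":0},{"dx":0,"dy":0,"dz":0.1,"rx":0,"ry":0,"rz":0},{"dx":0,"dy":0,"dz":0.08,"rx":0,"ry":0,"rz":0},{"dx":0,"dy":0,"dz":0.06,"rx":0,"ry":0,"rz":0},{"dx":0,"dy":0,"dz":0.04,"rx":0,"ry":0,"rz":0},{"dx":0,"dy":0,"dz":0.03,"rx":0,"ry":0,"rz":0},{"dx":0,"dy":0,"dz":0.01,"rx":0,"ry":0,"rz":0},{"dx":0,"dy":0,"dz":0,"rx":0,"ry":0,"rz":0}])

```text
clock: 3.43
position: [0.5218, -0.2169, 0.0455]
tcp_rot: [-0.04, 3.141, -0.0]
contact_force: [-0.7, -0.3, -0.3]
width: 0.998
grip_force: 0.0
```

Emit:
play_rows(commands=[{"dx":0,"dy":0,"dz":0,"rx":0,"ry":0,"rz":0},{"dx":0,"dy":0,"dz":0,"rx":0,"ry":0,"rz":0},{"dx":0,"dy":0,"dz":0,"rx":0,"ry":0,"rz":0},{"dx":0,"dy":0,"dz":0,"rx":0,"ry":0,"rz":0},{"dx":0,"dy":0,"dz":0,"rx":0,"ry":0,"rz":0},{"dx":0,"dy":0,"dz":0,"rx":0,"ry":0,"rz":0},{"dx":0,"dy":0,"dz":0,"rx":0,"ry":0,"rz":0},{"dx":0,"dy":0,"dz":0,"rx":0,"ry":0,"rz":0},{"dx":0,"dy":0,"dz":0,"rx":0,"ry":0,"rz":0},{"dx":0,"dy":0,"dz":0,"rx":0,"ry":0,"rz":0}], fingers=0, grip_force=60)

```text
clock: 4.27
position: [0.5217, -0.2167, 0.0453]
tcp_rot: [-0.04, 3.141, 0.0]
contact_force: [0.9, 1.6, 1.9]
width: 0.155
grip_force: 62.7
```

Emit:
play_rows(commands=[{"dx":0,"dy":0,"dz":-0.03,"rx":0,"ry":0,"rz":0},{"dx":0,"dy":0,"dz":-0.06,"rx":0,"ry":0,"rz":0},{"dx":0,"dy":0,"dz":-0.12,"rx":0,"ry":0,"rz":0},{"dx":0,"dy":0,"dz":-0.17,"rx":0,"ry":0,"rz":0},{"dx":0,"dy":0,"dz":-0.17,"rx":0,"ry":0,"rz":0},{"dx":0,"dy":0,"dz":-0.17,"rx":0,"ry":0,"rz":0},{"dx":0,"dy":0,"dz":-0.15,"rx":0,"ry":0,"rz":0},{"dx":0,"dy":0,"dz":-0.1,"rx":0,"ry":0,"rz":0},{"dx":0,"dy":0,"dz":-0.06,"rx":0,"ry":0,"rz":0},{"dx":0,"dy":0,"dz":0,"rx":0,"ry":0,"rz":0}])

```text
clock: 5.1
position: [0.5221, -0.2172, 0.2017]
tcp_rot: [-0.04, 3.139, -0.002]
contact_force: [0.8, -0.2, -4.7]
width: 0.155
grip_force: 61.9
```

Emit:
play_rows(commands=[{"dx":0.006,"dy":0.1,"dz":0,"rx":0,"ry":0,"rz":0},{"dx":0.006,"dy":0.2,"dz":0,"rx":0,"ry":0,"rz":0},{"dx":0.006,"dy":0.23,"dz":0,"rx":0,"ry":0,"rz":0},{"dx":0.006,"dy":0.23,"dz":0,"rx":0,"ry":0,"rz":0},{"dx":0.006,"dy":0.23,"dz":0,"rx":0,"ry":0,"rz":0},{"dx":0.006,"dy":0.23,"dz":0,"rx":0,"ry":0,"rz":0},{"dx":0.006,"dy":0.23,"dz":0,"rx":0,"ry":0,"rz":0},{"dx":0.006,"dy":0.23,"dz":0,"rx":0,"ry":0,"rz":0},{"dx":0.006,"dy":0.23,"dz":0,"rx":0,"ry":0,"rz":0},{"dx":0.006,"dy":0.23,"dz":0,"rx":0,"ry":0,"rz":0}])

```text
clock: 5.93
position: [0.5031, 0.1058, 0.1987]
tcp_rot: [0.04, -3.139, 0.0]
contact_force: [1.1, -0.4, -5.3]
width: 0.158
grip_force: 61.6
```

Emit:
play_rows(commands=[{"dx":0,"dy":0.23,"dz":0,"rx":0,"ry":0,"rz":0},{"dx":0,"dy":0.23,"dz":0,"rx":0,"ry":0,"rz":0},{"dx":0,"dy":0.2,"dz":0,"rx":0,"ry":0,"rz":0},{"dx":0,"dy":0.12,"dz":0,"rx":0,"ry":0,"rz":0},{"dx":0,"dy":0,"dz":0,"rx":0,"ry":0,"rz":-0.046},{"dx":0,"dy":0,"dz":0,"rx":0,"ry":0,"rz":-0.046},{"dx":0,"dy":0,"dz":0.1,"rx":0,"ry":0,"rz":0},{"dx":0,"dy":0,"dz":0.08,"rx":0,"ry":0,"rz":0},{"dx":0,"dy":0,"dz":0,"rx":0,"ry":0,"rz":0},{"dx":0,"dy":0,"dz":0,"rx":0,"ry":0,"rz":0}])

```text
clock: 6.77
position: [0.5005, 0.2208, 0.1718]
tcp_rot: [0.267, -3.128, 0.001]
contact_force: [-0.7, -1.2, -4.0]
width: 0.149
grip_force: 61.6
```

Run:
```python
from h import *
s=manip.get_state(); print(s['position'].round(4),s['tcp_rot'].round(4),s['contact_force'].round(2))
v,u=np.mgrid[0:420,0:560]; pics=[]
for n in('top','scene'):
    img,d,W=cloud(n); np.savez(n+'1.npz',img=img,W=W)
    r=np.hypot(W[...,0]-.5,W[...,1]-.222)
    m=(r<.075)&(W[...,2]>.145)&(W[...,2]<.172)
    P=W[m]; q=(P[:,:2]*1000).astype(np.float32)
    c,rad=cv2.minEnclosingCircle(q); e=cv2.fitEllipse(cv2.convexHull(q))
    co,*_=np.linalg.lstsq(np.c_[P[:,:2]-P[:,:2].mean(0),np.ones(len(P))],P[:,2],rcond=None)
    print(n,m.sum(),np.round(c,1),round(rad,1),'ell',np.round(e[0],1),np.round(e[1],1),'z,slope',co.round(3))
    us,vs=u[m],v[m]; x,y=int(us.mean()),int(vs.mean())
    pics.append(cv2.resize(img[max(0,y-60):y+60,x-60:x+60,::-1],(400,400)))
cv2.imwrite('pics/hold.png',np.hstack(pics))
```

```text
[0.5005 0.2208 0.1718] [ 2.6650e-01 -3.1277e+00  7.0000e-04] [-0.69 -1.24 -3.98]
top 2008 [500.1 220.5] 62.4 ell [500.2 219. ] [120.8 123.9] z,slope [-0.004  0.002  0.161]
scene 828 [498.1 218.5] 62.5 ell [497.8 218.6] [121.9 123.8] z,slope [-0.004  0.003  0.162]
```

View pics/hold.png

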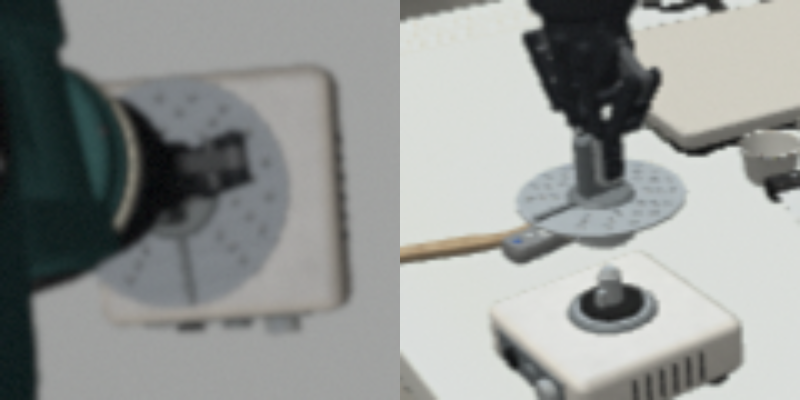

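Disc hangs level, rib toward the base front, about 2 to 3 mm short of the shaft axis. I correct that and lower it over the tip.

Emit:
play_rows(commands=[{"dx":-0.0143,"dy":0.0165,"dz":0,"rx":0,"ry":0,"rz":0},{"dx":0,"dy":0,"dz":0.05,"rx":0,"ry":0,"rz":0},{"dx":0,"dy":0,"dz":0.06,"rx":0,"ry":0,"rz":0},{"dx":0,"dy":0,"dz":0.04,"rx":0,"ry":0,"rz":0},{"dx":0,"dy":0,"dz":0.03,"rx":0,"ry":0,"rz":0},{"dx":0,"dy":0,"dz":0.01,"rx":0,"ry":0,"rz":0},{"dx":0,"dy":0,"dz":0.01,"rx":0,"ry":0,"rz":0},{"dx":0,"dy":0,"dz":0.01,"rx":0,"ry":0,"rz":0},{"dx":0,"dy":0,"dz":0,"rx":0,"ry":0,"rz":0},{"dx":0,"dy":0,"dz":0,"rx":0,"ry":0,"rz":0}])

```text
clock: 7.7
position: [0.5033, 0.2236, 0.1414]
tcp_rot: [-0.267, 3.13, 0.0]
contact_force: [0.3, 0.5, -4.4]
width: 0.158
grip_force: 61.9
```

Emit:
play_rows(commands=[{"dx":0,"dy":0,"dz":0.005,"rx":0,"ry":0,"rz":0},{"dx":0,"dy":0,"dz":0.005,"rx":0,"ry":0,"rz":0},{"dx":0,"dy":0,"dz":0.005,"rx":0,"ry":0,"rz":0},{"dx":0,"dy":0,"dz":0.005,"rx":0,"ry":0,"rz":0},{"dx":0,"dy":0,"dz":0.005,"rx":0,"ry":0,"rz":0},{"dx":0,"dy":0,"dz":0,"rx":0,"ry":0,"rz":0},{"dx":0,"dy":0,"dz":0,"rx":0,"ry":0,"rz":0},{"dx":0,"dy":0,"dz":0,"rx":0,"ry":0,"rz":0},{"dx":0,"dy":0,"dz":0,"rx":0,"ry":0,"rz":0},{"dx":0,"dy":0,"dz":0,"rx":0,"ry":0,"rz":0}])

```text
clock: 8.53
position: [0.5032, 0.2236, 0.1376]
tcp_rot: [-0.267, 3.13, -0.0]
contact_force: [0.4, -0.1, -4.0]
width: 0.154
grip_force: 61.9
```

Run:
```python
from h import *
for i in range(3):
    s=manip.get_state(); print(s['position'].round(4),s['tcp_rot'].round(4),s['contact_force'].round(2),s['ft_torque'].round(3)); imaging.get_image('top')
```

```text
[0.5032 0.2236 0.1376] [-0.2666  3.1302 -0.    ] [ 0.38 -0.11 -4.05] [-0.022  0.008 -0.079]
[0.5032 0.2236 0.1376] [-0.2666  3.1302  0.    ] [ 1.28 -0.59 -5.05] [-0.041  0.006  0.015]
[0.5032 0.2236 0.1376] [-0.2666  3.1302  0.    ] [ 0.21  0.08 -4.96] [-0.002 -0.03   0.016]
```

Emit:
play_rows(commands=[{"dx":0,"dy":0,"dz":0.004,"rx":0,"ry":0,"rz":0},{"dx":0,"dy":0,"dz":0.004,"rx":0,"ry":0,"rz":0},{"dx":0,"dy":0,"dz":0.004,"rx":0,"ry":0,"rz":0},{"dx":0,"dy":0,"dz":0.004,"rx":0,"ry":0,"rz":0},{"dx":0,"dy":0,"dz":0.004,"rx":0,"ry":0,"rz":0},{"dx":0,"dy":0,"dz":0,"rx":0,"ry":0,"rz":0},{"dx":0,"dy":0,"dz":0,"rx":0,"ry":0,"rz":0},{"dx":0,"dy":0,"dz":0,"rx":0,"ry":0,"rz":0},{"dx":0,"dy":0,"dz":0,"rx":0,"ry":0,"rz":0},{"dx":0,"dy":0,"dz":0,"rx":0,"ry":0,"rz":0}])

```text
clock: 9.52
position: [0.5032, 0.2236, 0.1345]
tcp_rot: [0.267, -3.13, -0.0]
contact_force: [-0.1, 0.0, -5.6]
width: 0.158
grip_force: 61.9
```

Emit:
play_rows(commands=[{"dx":0,"dy":0,"dz":0.005,"rx":0,"ry":0,"rz":0},{"dx":0,"dy":0,"dz":0.005,"rx":0,"ry":0,"rz":0},{"dx":0,"dy":0,"dz":0.005,"rx":0,"ry":0,"rz":0},{"dx":0,"dy":0,"dz":0.005,"rx":0,"ry":0,"rz":0},{"dx":0,"dy":0,"dz":0.005,"rx":0,"ry":0,"rz":0},{"dx":0,"dy":0,"dz":0.005,"rx":0,"ry":0,"rz":0},{"dx":0,"dy":0,"dz":0.005,"rx":0,"ry":0,"rz":0},{"dx":0,"dy":0,"dz":0.004,"rx":0,"ry":0,"rz":0},{"dx":0,"dy":0,"dz":0,"rx":0,"ry":0,"rz":0},{"dx":0,"dy":0,"dz":0,"rx":0,"ry":0,"rz":0}])

```text
clock: 10.35
position: [0.5032, 0.2236, 0.1286]
tcp_rot: [0.267, -3.13, -0.0]
contact_force: [-1.3, 1.3, -5.7]
width: 0.157
grip_force: 61.8
```

Emit:
play_rows(commands=[{"dx":0,"dy":0,"dz":0.003,"rx":0,"ry":0,"rz":0},{"dx":0,"dy":0,"dz":0.003,"rx":0,"ry":0,"rz":0},{"dx":0,"dy":0,"dz":0.003,"rx":0,"ry":0,"rz":0},{"dx":0,"dy":0,"dz":0.003,"rx":0,"ry":0,"rz":0},{"dx":0,"dy":0,"dz":0.003,"rx":0,"ry":0,"rz":0},{"dx":0,"dy":0,"dz":0.003,"rx":0,"ry":0,"rz":0},{"dx":0,"dy":0,"dz":0.003,"rx":0,"ry":0,"rz":0},{"dx":0,"dy":0,"dz":0.002,"rx":0,"ry":0,"rz":0},{"dx":0,"dy":0,"dz":0,"rx":0,"ry":0,"rz":0},{"dx":0,"dy":0,"dz":0,"rx":0,"ry":0,"rz":0}])

```text
clock: 11.18
position: [0.5032, 0.2236, 0.1252]
tcp_rot: [0.267, -3.13, 0.0]
contact_force: [0.0, 1.3, -4.4]
width: 0.155
grip_force: 61.9
```

Hub at about 79.9 mm, level with the key's top. I go down in 0.15 mm steps.

Emit:
play_rows(commands=[{"dx":0,"dy":0,"dz":0.001,"rx":0,"ry":0,"rz":0},{"dx":0,"dy":0,"dz":0.001,"rx":0,"ry":0,"rz":0},{"dx":0,"dy":0,"dz":0.001,"rx":0,"ry":0,"rz":0},{"dx":0,"dy":0,"dz":0.001,"rx":0,"ry":0,"rz":0},{"dx":0,"dy":0,"dz":0.001,"rx":0,"ry":0,"rz":0},{"dx":0,"dy":0,"dz":0.001,"rx":0,"ry":0,"rz":0},{"dx":0,"dy":0,"dz":0,"rx":0,"ry":0,"rz":0},{"dx":0,"dy":0,"dz":0,"rx":0,"ry":0,"rz":0},{"dx":0,"dy":0,"dz":0,"rx":0,"ry":0,"rz":0},{"dx":0,"dy":0,"dz":0,"rx":0,"ry":0,"rz":0}])

```text
clock: 12.02
position: [0.5033, 0.2236, 0.1244]
tcp_rot: [-0.267, 3.13, -0.0]
contact_force: [-1.4, 0.1, -2.4]
width: 0.152
grip_force: 62.2
```

Emit:
play_rows(commands=[{"dx":0,"dy":0,"dz":0.001,"rx":0,"ry":0,"rz":0},{"dx":0,"dy":0,"dz":0.001,"rx":0,"ry":0,"rz":0},{"dx":0,"dy":0,"dz":0.001,"rx":0,"ry":0,"rz":0},{"dx":0,"dy":0,"dz":0.001,"rx":0,"ry":0,"rz":0},{"dx":0,"dy":0,"dz":0,"rx":0,"ry":0,"rz":0},{"dx":0,"dy":0,"dz":0,"rx":0,"ry":0,"rz":0},{"dx":0,"dy":0,"dz":0,"rx":0,"ry":0,"rz":0},{"dx":0,"dy":0,"dz":0,"rx":0,"ry":0,"rz":0},{"dx":0,"dy":0,"dz":0,"rx":0,"ry":0,"rz":0},{"dx":0,"dy":0,"dz":0,"rx":0,"ry":0,"rz":0}])

```text
clock: 12.85
position: [0.5032, 0.2236, 0.1237]
tcp_rot: [-0.267, 3.13, -0.0]
contact_force: [-1.4, -0.2, -1.5]
width: 0.157
grip_force: 62.4
```

Run:
```python
from h import *
F=[]
for i in range(5):
    s=manip.get_state(); F.append(np.r_[s['position'],s['contact_force'],s['ft_torque']]); imaging.get_image('top')
print(np.mean(F,0).round(4))
```

```text
[ 0.5032  0.2236  0.1237 -1.2674 -0.0169 -1.7421 -0.002   0.3261  0.026 ]
```

There is a light contact of about 3 N on the key top. I turn a little towards +yaw.

Emit:
play_rows(commands=[{"dx":0,"dy":0,"dz":0,"rx":0,"ry":0,"rz":-0.01},{"dx":0,"dy":0,"dz":0,"rx":0,"ry":0,"rz":-0.01},{"dx":0,"dy":0,"dz":0,"rx":0,"ry":0,"rz":-0.01},{"dx":0,"dy":0,"dz":0,"rx":0,"ry":0,"rz":-0.01},{"dx":0,"dy":0,"dz":0,"rx":0,"ry":0,"rz":-0.01},{"dx":0,"dy":0,"dz":0,"rx":0,"ry":0,"rz":0},{"dx":0,"dy":0,"dz":0,"rx":0,"ry":0,"rz":0},{"dx":0,"dy":0,"dz":0,"rx":0,"ry":0,"rz":0},{"dx":0,"dy":0,"dz":0,"rx":0,"ry":0,"rz":0},{"dx":0,"dy":0,"dz":0,"rx":0,"ry":0,"rz":0}])

```text
clock: 13.93
position: [0.5032, 0.2237, 0.1237]
tcp_rot: [0.389, -3.117, -0.0]
contact_force: [0.2, 4.8, -6.6]
width: 0.155
grip_force: 61.6
```

```bash
cat > f.py <<'E'
from h import *
F=[]
for i in range(4):
    s=manip.get_state(); F.append(np.r_[s['position'],s['contact_force'],s['ft_torque']]); imaging.get_image('top')
y=R.from_rotvec(s['tcp_rot']).as_matrix()[:,1]
print(s['clock'],'yaw',np.arctan2(-y[0],y[1]).round(3),np.mean(F,0).round(4))
E
python3 f.py
```

```text
14.0833 yaw 0.248 [ 0.5032  0.2237  0.1237 -0.5819  3.645  -6.1149  0.7529  0.0911 -0.0401]
```

Emit:
play_rows(commands=[{"dx":0,"dy":0,"dz":0,"rx":0,"ry":0,"rz":0.01},{"dx":0,"dy":0,"dz":0,"rx":0,"ry":0,"rz":0.01},{"dx":0,"dy":0,"dz":0,"rx":0,"ry":0,"rz":0},{"dx":0,"dy":0,"dz":0,"rx":0,"ry":0,"rz":0},{"dx":0,"dy":0,"dz":0,"rx":0,"ry":0,"rz":0},{"dx":0,"dy":0,"dz":0,"rx":0,"ry":0,"rz":0},{"dx":0,"dy":0,"dz":0,"rx":0,"ry":0,"rz":0},{"dx":0,"dy":0,"dz":0,"rx":0,"ry":0,"rz":0},{"dx":0,"dy":0,"dz":0,"rx":0,"ry":0,"rz":0},{"dx":0,"dy":0,"dz":0,"rx":0,"ry":0,"rz":0}])

```text
clock: 14.97
position: [0.5032, 0.2236, 0.1237]
tcp_rot: [0.34, -3.123, 0.0]
contact_force: [-2.6, 1.5, -5.2]
width: 0.16
grip_force: 61.7
```

```bash
python3 f.py
```

```text
15.1167 yaw 0.217 [ 0.5032  0.2236  0.1237 -2.8804  1.4528 -5.6119  0.3354  0.6396  0.0064]
```

Emit:
play_rows(commands=[{"dx":0.004,"dy":0.003,"dz":0,"rx":0,"ry":0,"rz":0},{"dx":0,"dy":0,"dz":0.001,"rx":0,"ry":0,"rz":0},{"dx":0,"dy":0,"dz":0.001,"rx":0,"ry":0,"rz":0},{"dx":0,"dy":0,"dz":0.001,"rx":0,"ry":0,"rz":0},{"dx":0,"dy":0,"dz":0.001,"rx":0,"ry":0,"rz":0},{"dx":0,"dy":0,"dz":0.001,"rx":0,"ry":0,"rz":0},{"dx":0,"dy":0,"dz":0.001,"rx":0,"ry":0,"rz":0},{"dx":0,"dy":0,"dz":0,"rx":0,"ry":0,"rz":0},{"dx":0,"dy":0,"dz":0,"rx":0,"ry":0,"rz":0},{"dx":0,"dy":0,"dz":0,"rx":0,"ry":0,"rz":0}])

```text
clock: 16.0
position: [0.5026, 0.2239, 0.1228]
tcp_rot: [-0.34, 3.123, -0.0]
contact_force: [0.7, -0.8, -4.5]
width: 0.152
grip_force: 61.9
```

```bash
python3 f.py
```

```text
16.15 yaw 0.217 [ 0.5026  0.2239  0.1228  0.5361 -0.3927 -4.7607 -0.16   -0.0986  0.025 ]
```

All forces are free at 2.5 mm below the key top, so the keyway has dropped over the key. I keep lowering.

Emit:
play_rows(commands=[{"dx":0,"dy":0,"dz":0.002,"rx":0,"ry":0,"rz":0},{"dx":0,"dy":0,"dz":0.002,"rx":0,"ry":0,"rz":0},{"dx":0,"dy":0,"dz":0.002,"rx":0,"ry":0,"rz":0},{"dx":0,"dy":0,"dz":0.002,"rx":0,"ry":0,"rz":0},{"dx":0,"dy":0,"dz":0.002,"rx":0,"ry":0,"rz":0},{"dx":0,"dy":0,"dz":0.002,"rx":0,"ry":0,"rz":0},{"dx":0,"dy":0,"dz":0.002,"rx":0,"ry":0,"rz":0},{"dx":0,"dy":0,"dz":0.002,"rx":0,"ry":0,"rz":0},{"dx":0,"dy":0,"dz":0,"rx":0,"ry":0,"rz":0},{"dx":0,"dy":0,"dz":0,"rx":0,"ry":0,"rz":0}])

```text
clock: 17.03
position: [0.5025, 0.2239, 0.1204]
tcp_rot: [0.34, -3.123, 0.0]
contact_force: [0.1, -1.9, -4.5]
width: 0.155
grip_force: 61.9
```

```bash
python3 f.py
```

```text
17.1833 yaw 0.217 [ 5.0250e-01  2.2390e-01  1.2040e-01  2.6020e-01 -1.6879e+00 -4.9563e+00
 -3.7770e-01 -7.3300e-02  4.0000e-03]
```

Emit:
play_rows(commands=[{"dx":0,"dy":-0.002,"dz":0,"rx":0,"ry":0,"rz":0},{"dx":0,"dy":0,"dz":0.003,"rx":0,"ry":0,"rz":0},{"dx":0,"dy":0,"dz":0.003,"rx":0,"ry":0,"rz":0},{"dx":0,"dy":0,"dz":0.003,"rx":0,"ry":0,"rz":0},{"dx":0,"dy":0,"dz":0.003,"rx":0,"ry":0,"rz":0},{"dx":0,"dy":0,"dz":0.003,"rx":0,"ry":0,"rz":0},{"dx":0,"dy":0,"dz":0.003,"rx":0,"ry":0,"rz":0},{"dx":0,"dy":0,"dz":0.003,"rx":0,"ry":0,"rz":0},{"dx":0,"dy":0,"dz":0,"rx":0,"ry":0,"rz":0},{"dx":0,"dy":0,"dz":0,"rx":0,"ry":0,"rz":0}])

```text
clock: 18.07
position: [0.5026, 0.2236, 0.1172]
tcp_rot: [0.34, -3.123, -0.0]
contact_force: [0.3, 0.5, -4.6]
width: 0.156
grip_force: 61.8
```

```bash
python3 f.py
```

```text
18.2167 yaw 0.217 [ 0.5026  0.2236  0.1173  0.233   0.0355 -5.0888  0.0293 -0.0096 -0.0145]
```

Emit:
play_rows(commands=[{"dx":0,"dy":0,"dz":0.003,"rx":0,"ry":0,"rz":0},{"dx":0,"dy":0,"dz":0.003,"rx":0,"ry":0,"rz":0},{"dx":0,"dy":0,"dz":0.003,"rx":0,"ry":0,"rz":0},{"dx":0,"dy":0,"dz":0.003,"rx":0,"ry":0,"rz":0},{"dx":0,"dy":0,"dz":0.003,"rx":0,"ry":0,"rz":0},{"dx":0,"dy":0,"dz":0.003,"rx":0,"ry":0,"rz":0},{"dx":0,"dy":0,"dz":0.003,"rx":0,"ry":0,"rz":0},{"dx":0,"dy":0,"dz":0.003,"rx":0,"ry":0,"rz":0},{"dx":0,"dy":0,"dz":0,"rx":0,"ry":0,"rz":0},{"dx":0,"dy":0,"dz":0,"rx":0,"ry":0,"rz":0}])

```text
clock: 19.1
position: [0.5026, 0.2236, 0.1136]
tcp_rot: [0.34, -3.123, -0.0]
contact_force: [0.0, 0.7, -4.5]
width: 0.156
grip_force: 61.9
```

```bash
python3 f.py
```

```text
19.25 yaw 0.217 [ 0.5026  0.2236  0.1137 -0.0242  0.4913 -4.798   0.0617  0.0118 -0.0053]
```

Emit:
play_rows(commands=[{"dx":0,"dy":0,"dz":0.002,"rx":0,"ry":0,"rz":0},{"dx":0,"dy":0,"dz":0.002,"rx":0,"ry":0,"rz":0},{"dx":0,"dy":0,"dz":0.002,"rx":0,"ry":0,"rz":0},{"dx":0,"dy":0,"dz":0.002,"rx":0,"ry":0,"rz":0},{"dx":0,"dy":0,"dz":0.002,"rx":0,"ry":0,"rz":0},{"dx":0,"dy":0,"dz":0,"rx":0,"ry":0,"rz":0},{"dx":0,"dy":0,"dz":0,"rx":0,"ry":0,"rz":0},{"dx":0,"dy":0,"dz":0,"rx":0,"ry":0,"rz":0},{"dx":0,"dy":0,"dz":0,"rx":0,"ry":0,"rz":0},{"dx":0,"dy":0,"dz":0,"rx":0,"ry":0,"rz":0}])

```text
clock: 20.13
position: [0.5027, 0.2236, 0.1123]
tcp_rot: [-0.34, 3.123, 0.0]
contact_force: [-1.5, 0.0, -1.1]
width: 0.157
grip_force: 62.2
```

```bash
python3 f.py
```

```text
20.2833 yaw 0.217 [ 0.5026  0.2237  0.1122 -1.3212 -0.4672 -1.1838  0.0146  0.1279  0.0322]
```

The seat now carries the disc's weight at the expected height, so I release.

Emit:
play_rows(commands=[{"dx":0,"dy":0,"dz":0,"rx":0,"ry":0,"rz":0},{"dx":0,"dy":0,"dz":0,"rx":0,"ry":0,"rz":0},{"dx":0,"dy":0,"dz":0,"rx":0,"ry":0,"rz":0},{"dx":0,"dy":0,"dz":0,"rx":0,"ry":0,"rz":0},{"dx":0,"dy":0,"dz":0,"rx":0,"ry":0,"rz":0},{"dx":0,"dy":0,"dz":0,"rx":0,"ry":0,"rz":0},{"dx":0,"dy":0,"dz":0,"rx":0,"ry":0,"rz":0},{"dx":0,"dy":0,"dz":0,"rx":0,"ry":0,"rz":0},{"dx":0,"dy":0,"dz":0,"rx":0,"ry":0,"rz":0},{"dx":0,"dy":0,"dz":0,"rx":0,"ry":0,"rz":0}], fingers=70)

```text
clock: 21.17
position: [0.5026, 0.2236, 0.1122]
tcp_rot: [0.34, -3.123, -0.0]
contact_force: [-0.6, -0.1, -0.0]
width: 0.819
grip_force: 0.0
```

Emit:
play_rows(commands=[{"dx":0,"dy":0,"dz":-0.05,"rx":0,"ry":0,"rz":0},{"dx":0,"dy":0,"dz":-0.1,"rx":0,"ry":0,"rz":0},{"dx":0,"dy":0,"dz":-0.15,"rx":0,"ry":0,"rz":0},{"dx":0,"dy":0,"dz":-0.15,"rx":0,"ry":0,"rz":0},{"dx":0,"dy":0,"dz":-0.15,"rx":0,"ry":0,"rz":0},{"dx":0,"dy":0,"dz":-0.15,"rx":0,"ry":0,"rz":0},{"dx":0,"dy":0,"dz":-0.1,"rx":0,"ry":0,"rz":0},{"dx":0,"dy":0,"dz":-0.05,"rx":0,"ry":0,"rz":0},{"dx":0,"dy":0,"dz":0,"rx":0,"ry":0,"rz":0},{"dx":0,"dy":0,"dz":0,"rx":0,"ry":0,"rz":0}])

```text
clock: 22.0
position: [0.5026, 0.2236, 0.2468]
tcp_rot: [0.34, -3.123, 0.0]
contact_force: [1.6, 0.9, -0.5]
width: 0.821
grip_force: 0.0
```

Run:
```python
from h import *
pics=[]
v,u=np.mgrid[0:420,0:560]
for n in('top','scene'):
    img,d,W=cloud(n)
    r=np.hypot(W[...,0]-.5,W[...,1]-.222); m=(r<.07)&(r>.03)&(W[...,2]>.09)&(W[...,2]<.115)
    P=W[m]; c,rad=cv2.minEnclosingCircle((P[:,:2]*1000).astype(np.float32))
    co,*_=np.linalg.lstsq(np.c_[P[:,:2]-P[:,:2].mean(0),np.ones(len(P))],P[:,2],rcond=None)
    print(n,m.sum(),np.round(c,1),round(rad,1),co.round(4)); x,y=int(u[m].mean()),int(v[m].mean())
    pics.append(cv2.resize(img[max(0,y-60):y+60,x-60:x+60,::-1],(400,400)))
cv2.imwrite('pics/end.png',np.hstack(pics))
```

```text
top 1796 [502.1 223. ] 62.3 [ 0.0003 -0.0008  0.1011]
scene 666 [500.2 222.3] 62.7 [0.0018 0.0017 0.1007]
```

View pics/end.png

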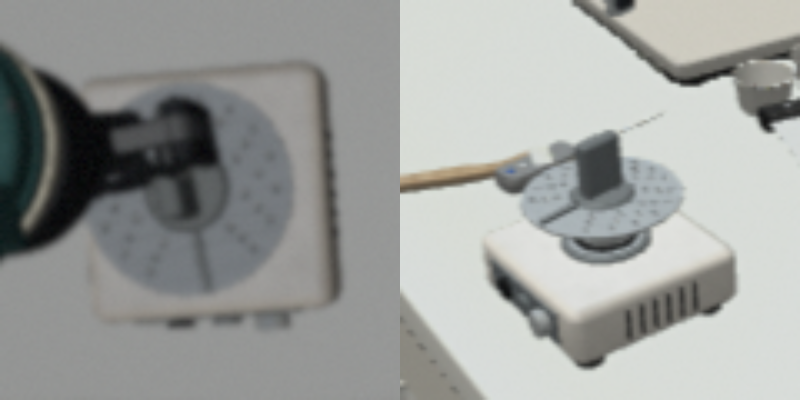

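The disc sits level on the base with the plate top at 101 mm (hub at about 68 mm), released and clear of the gripper. I hand it in.

```bash
python3 -c "
from plant import manip
print(manip.close_job())"
```

```text
the job is handed in; nothing more can be done
None
```

The grating disc is on the drive shaft with its keyway over the key, level and seated on the rubber, and released; the arm never came near the cup, jar or timer, every force reading at the checks stayed under 10 N, and I handed the job in at about 22 s, though no verdict was returned.

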